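# Nest the cupping cups and cover them

## Task

Clear the cupping table: stand the terracotta cup upright in the middle of the cork stand, then nest the blue cup in it, then the white cup in the blue one, and last put the wooden lid on the white cup, every piece fully seated. Work in that order and lower each piece all the way down before you let go of it, never dropping it into place. Leave the bean jar, the tumbler and the spoon where they are.

Things in the scene. Friction and masses are not known exactly. Their poses are not given: they have to be found in the camera images.
- terracotta_cup: Stacking cup, terracotta orange-red glaze, 72 mm tall, ~0.17 kg, upright, loose. Solid foot 24 mm tall, 46 mm wide (40 mm at the bottom); above its shoulder a straight body 62 mm wide, wall 4 mm (mouth 54 mm, 42 mm deep), to be gripped. Nested, the foot enters the mouth below and the shoulder sits on that rim, 48 mm above the underside of the cup below. Origin: centre of the foot's underside; z up.
- blue_cup: Stacking cup, dark blue glaze, 72 mm tall, ~0.17 kg, upright, loose. Solid foot 24 mm tall, 46 mm wide (40 mm at the bottom); above its shoulder a straight body 62 mm wide, wall 4 mm (mouth 54 mm, 42 mm deep), to be gripped. Nested, the foot enters the mouth below and the shoulder sits on that rim, 48 mm above the underside of the cup below. Origin: centre of the foot's underside; z up.
- white_cup: Stacking cup, white glaze, 72 mm tall, ~0.17 kg, upright, loose. Solid foot 24 mm tall, 46 mm wide (40 mm at the bottom); above its shoulder a straight body 62 mm wide, wall 4 mm (mouth 54 mm, 42 mm deep), to be gripped. Nested, the foot enters the mouth below and the shoulder sits on that rim, 48 mm above the underside of the cup below. Origin: centre of the foot's underside; z up.
- lid: Round wooden lid, 50 mm tall, ~0.07 kg, loose, standing on its plug. From below: plug 46 mm wide, 10 mm tall; disc 68 mm wide, 8 mm thick; upright black knob 22 mm wide, 32 mm tall, to be gripped. On a cup, the disc rests on the rim with the plug inside, its underside 62 mm above the cup's underside. Origin: centre of the plug's underside; z up.
- cork_stand: Round cork stand, tan, 100 mm in diameter and 12 mm thick, flat on top, fixed to the table. Origin: centre of its underside.
- marble_stand: Round whitish marble stand of the same size (100 mm diameter, 12 mm thick), fixed; not used. Origin: centre of its underside.
- bean_jar: Amber jar with pale wooden cap and paper label, 68 mm diameter, 110 mm tall, loose; a bystander. Origin: centre of its underside.
- tumbler: Empty green glass tumbler, 72 mm diameter at the rim, 80 mm tall, loose; a bystander. Origin: centre of its underside.
- spoon: Steel cupping spoon, 160 mm long, lying flat along its own x axis; a bystander. Origin: on its underside, near the middle of its length.

How it is judged:
On the way, in this order (a step that is already met when the one before it is completed fails the run):
1. the terracotta cup is set down in the grip, upright on the cork stand (horizontal distance between terracotta_cup and cork_stand below 0.015 m and z of terracotta_cup in the frame of cork_stand between 0.008 and 0.02 m and angle between terracotta_cup's own z axis and vertical below 0.1 rad and contact force between the fingers and terracotta_cup above 0.2 N), for 0.1 s.
2. the blue cup is lowered into the terracotta cup in the grip (horizontal distance between blue_cup and terracotta_cup below 0.008 m and z of blue_cup in the frame of terracotta_cup between 0.044 and 0.056 m and angle between blue_cup's own z axis and vertical below 0.1 rad and contact force between the fingers and blue_cup above 0.2 N), for 0.1 s.
3. the white cup is lowered into the blue cup in the grip (horizontal distance between white_cup and blue_cup below 0.008 m and z of white_cup in the frame of blue_cup between 0.044 and 0.056 m and angle between white_cup's own z axis and vertical below 0.1 rad and contact force between the fingers and white_cup above 0.2 N), for 0.1 s.
4. the lid is lowered onto the white cup in the grip (horizontal distance between lid and white_cup below 0.008 m and z of lid in the frame of white_cup between 0.058 and 0.07 m and angle between lid's own z axis and vertical below 0.1 rad and contact force between the fingers and lid above 0.2 N), for 0.1 s.
At the end, for the whole second after the job is handed in: Terracotta cup on the cork stand within 15 mm of its centre, blue cup in it, white cup in the blue one, lid on the white cup: each within 8 mm of the centre of the piece below and 4 mm of full depth; all upright within 0.1 rad, released and at rest (horizontal distance between terracotta_cup and cork_stand below 0.015 m and z of terracotta_cup in the frame of cork_stand between 0.008 and 0.016 m and angle between each of terracotta_cup, blue_cup, white_cup, lid's own z axis and vertical below 0.1 rad and horizontal distance between blue_cup and terracotta_cup below 0.008 m and z of blue_cup in the frame of terracotta_cup between 0.044 and 0.052 m and horizontal distance between white_cup and blue_cup below 0.008 m and z of white_cup in the frame of blue_cup between 0.044 and 0.052 m and horizontal distance between lid and white_cup below 0.008 m and z of lid in the frame of white_cup between 0.058 and 0.066 m and linear speed of each of terracotta_cup, blue_cup, white_cup, lid below 0.02 m/s); the robot touches nothing.
It fails at once if the bean jar is moved by more than 25 mm (distance of bean_jar from where it was at the start of the episode above 0.025 m).
It fails at once if the tumbler is moved by more than 25 mm (distance of tumbler from where it was at the start of the episode above 0.025 m).
It fails at once if the spoon is moved by more than 25 mm (distance of spoon from where it was at the start of the episode above 0.025 m).
It also fails if it takes over 128 s, if anything falls off the work surface, if the arm or the gripper's body presses on something with over 40 N, if the wrist force passes 120 N, or if a joint passes its speed limit or range.

## Robot

A 6-joint arm with a two-finger parallel gripper is mounted at the origin on the work surface. World frame = base frame: x ahead of the robot, y to its left, z up, the work surface at z = 0. Lengths are in m, angles in rad, forces in N, time in s.
With the tool pointing down it reaches from about 0.35 to 0.775 m from the base axis. Payload 5.5 kg.
Tool frame: the origin (TCP) lies between the finger pads; the fingertips stand 11 mm ahead of it and the grasp point (between the pads) lies 8 mm behind it (tips_ahead is the distance from the TCP to the fingertips, in m); z points along the fingers, y is the line along which they close (so a half turn about z gives the same grasp; the last joint's range is limited). The gripper opens to 85 mm and grips with 20 to 120 N. Pads are 22 mm wide; open, the fingers measure 114 mm over their backs; the gripper's body (76 mm by 85 mm) begins 54 mm behind the grasp point. The pads swing forward as they close: fully open they stand 13 mm farther back than shut.
Start: joints at [-1.337, 0.313, 0.046, 1.304, 0, 1.431], TCP at [0.21, -0.535, 0.242] pointing down, gripper open.
Joint ranges: [-2.76, 2.76], [-0.86, 1.69], [-1.03, 1.26], [-2.2, 2.34], [-1.47, 1.5], [-3.14, 3.14]. Speed limits (rad/s): [2.57, 2.57, 3.14, 3.14, 3.14, 3.14].

## Interface

Orientations are given as a unit quaternion [w, x, y, z].
In Python, from workcell import * gives the robot as it stands. The module is installed in compiled form; this text tells all that it offers.
- The arm moves only by the tool jog_arm, never from a script. Its argument "moves" is a list of rows, each an object with "fingers": the closure, from 0 (fully open) to 1 (shut); "slide": the shift along the tool's x, y, z in mm, a list of three; "angular": the turn, a rotation vector about the tool's x, y, z in degrees, a list of three. A call has 1 to 10 rows; each row is the pose to reach, as a shift and turn from the pose commanded when the call began, along the tool's axes at that moment; what a row does not reach only later rows make up. A row lasts 1/12 s, in which the tool goes at most 41.7 mm and 7.16 degrees, less where a joint would pass 70% of its speed; a pose out of reach is approached as far as the arm can. A call with a gripper value outside its range is refused whole. The fingers move at their own pace and stop on an object; "squeeze" is the grip in N (left out, the last holds). Time passes only in rows, so rows that repeat a pose let the fingers close. It gives the time, the measured TCP pose, the force, the opening and the grip force at its end, in the units of the state.
- get_state(): the state, without advancing time (a new reading comes with each control period).
- read_camera(name): name is "side" or "top" or "wrist"; returns a dict with "color" (400x640x3 uint8, red, green, blue), "fovy" (degrees; the focal length in pixels is half the picture's height over the tangent of half this angle, whatever the lens; pixels are square), "cx", "cy" (the principal point, pixels), "D" ([k1, k2, p1, p2, k3] as OpenCV has them; the pictures are not rectified), "world_from_camera" (4x4, takes a point from camera to world coordinates); the wrist camera has in their place "tool_from_camera" (4x4, takes a point from camera to tool coordinates, whose origin is the TCP and whose axes are the flange's). Camera axes: x right, y down, z forward; pixel columns grow to the right and rows downward; lengths in m; the calibration is good to about 2 mm. A picture is of the moment at which its call begins: read the wrist's pose just before it. There is no depth.
- hand_in(): hands the job in; it is judged then, once.
Trained networks look in a picture, given as the dict that the camera call returned (one of the last four; its "shot" number tells which), for a name from the list of things; names that differ only in an ending like _2 or _b are one class to them, and where a whole thing is asked for, a point or a joint stands for the part that bears it (a point fixed in the world has none). Each returns a list of dicts, best first, with "p" (0 to 1); they miss things now and then, are a little off and sometimes report something else, mostly with a low value. They report only what shows in the picture. A call takes as long as a camera call.
- look_for(target, picture): "point" ([column, row] in pixels, amid what is visible of it).
- tip_of(target, picture): "point" ([column, row] in pixels: a listed point, or the origin of a listed thing).
The state is a dict: "clock": time; "joint_pos": joint angles; "qvel": joint speeds; "tau": joint torques, N m; "tcp_pos": TCP position; "orientation": TCP orientation; "wrist_force": force on the tool from outside, world axes, zero at the start; "ft_torque": the same for the moment, N m; "finger_gap": finger opening in m; "grip_force": force on a finger pad.
Only numpy, scipy, OpenCV 4.12 (cv2) and the standard library are available. Lean on these libraries where they do the work, as an engineer would, in place of code of your own. Each camera call takes 0.05 s, during which the arm holds its last target. There are 200 camera calls.

## Working session

There is one attempt and no reset: what is moved stays moved. The work goes in short steps, Python scripts to look and compute and a tool call to move; the robot and the scene stay as the last step left them, time stands still between calls to the robot, and variables do not carry over. Pictures are saved under pics/ and viewed, at most 14 in all, crops included, and the job is handed in when it is done.

Besides the shell and the picture viewer there is one more tool, called after ">>>" in YAML: its name, and indented under it one key for each argument. jog_arm: Moves the arm, as the interface text tells. Its arguments: {"type":"object","properties":{"moves":{"type":"array","items":{"type":"object","properties":{"fingers":{"type":"number"},"slide":{"type":"array","items":{"type":"number"}},"angular":{"type":"array","items":{"type":"number"}}}}},"squeeze":{"type":"number"}},"required":["moves"]}

```bash
mkdir -p pics
cat > h.py <<'E'
from workcell import *
import numpy as np, cv2
from scipy.spatial.transform import Rotation as R
def cam(pic, st=None):
    h=pic["color"].shape[0]; f=h/2/np.tan(np.radians(pic["fovy"])/2)
    K=np.array([[f,0,pic["cx"]],[0,f,pic["cy"]],[0,0,1]])
    if "world_from_camera" in pic: T=np.array(pic["world_from_camera"])
    else:
        W=np.eye(4); q=st["orientation"]; W[:3,:3]=R.from_quat([q[1],q[2],q[3],q[0]]).as_matrix(); W[:3,3]=st["tcp_pos"]
        T=W@np.array(pic["tool_from_camera"])
    return K,np.array(pic["D"],float),T
def onplane(pic,px,z,st=None):
    K,D,T=cam(pic,st)
    u=cv2.undistortPoints(np.array([[px]],float),K,D)[0,0]
    d=T[:3,:3]@np.array([u[0],u[1],1]); o=T[:3,3]
    return o+d*(z-o[2])/d[2]
def proj(pic,P,st=None):
    K,D,T=cam(pic,st); Ti=np.linalg.inv(T)
    return cv2.projectPoints(np.array(P,float).reshape(-1,3),cv2.Rodrigues(Ti[:3,:3])[0],Ti[:3,3],K,D)[0][:,0]
def save(pic,n): cv2.imwrite("pics/"+n+".png",pic["color"][:,:,::-1])
E
python3 - <<'E'
from h import *
np.set_printoptions(precision=3,suppress=True)
s=get_state(); print(s)
for c in ["top","side"]:
    p=read_camera(c); save(p,c+"0"); print(c,cam(p)[2])
    for n in ["terracotta_cup","blue_cup","white_cup","lid","cork_stand","marble_stand","bean_jar","tumbler","spoon"]:
        for r in tip_of(n,p)[:2]: print(n,np.round(r["p"],2),np.round(r["point"]),onplane(p,r["point"],0))
E
```

```text
{'clock': 0.0, 'joint_pos': array([-1.337,  0.314,  0.045,  1.304,  0.   ,  1.431]), 'qvel': array([-0.001,  0.002, -0.001,  0.001, -0.001, -0.   ]), 'tau': array([ -0.   , -48.063,  29.853,   0.019,  -0.   ,   0.   ]), 'tcp_pos': array([ 0.21 , -0.535,  0.241]), 'orientation': array([-0.001,  0.983,  0.186, -0.   ]), 'wrist_force': array([-0.945,  0.535,  1.056]), 'ft_torque': array([-0.001,  0.016,  0.004]), 'grip_force': 0.0, 'finger_gap': 0.08524155455827316}
top [[-0.038 -0.976  0.215  0.375]
 [-0.999  0.038 -0.006  0.004]
 [-0.002 -0.215 -0.977  1.21 ]
 [ 0.     0.     0.     1.   ]]
terracotta_cup 0.76 [240. 196.] [0.644 0.244 0.   ]
blue_cup 0.7 [378. 193.] [ 0.637 -0.23   0.   ]
white_cup 0.86 [319. 233.] [ 0.509 -0.023  0.   ]
cork_stand 0.96 [257. 251.] [0.456 0.186 0.   ]
marble_stand 0.71 [384. 250.] [ 0.442 -0.234  0.   ]
bean_jar 0.93 [445. 224.] [ 0.522 -0.449  0.   ]
bean_jar 0.71 [380. 191.] [ 0.645 -0.237  0.   ]
tumbler 0.71 [183. 216.] [0.583 0.439 0.   ]
spoon 0.59 [328. 149.] [ 0.804 -0.064  0.   ]
spoon 0.27 [445. 220.] [ 0.535 -0.45   0.   ]
side [[ 0.983 -0.142  0.113  0.513]
 [-0.182 -0.766  0.616 -0.695]
 [-0.001 -0.627 -0.779  0.926]
 [ 0.     0.     0.     1.   ]]
terracotta_cup 0.58 [306. 152.] [0.642 0.252 0.   ]
blue_cup 0.97 [340. 281.] [ 0.652 -0.235  0.   ]
white_cup 0.79 [275. 220.] [ 0.507 -0.01   0.   ]
lid 0.54 [329. 215.] [ 0.664 -0.019  0.   ]
cork_stand 0.9 [256. 171.] [ 0.468  0.198 -0.   ]
cork_stand 0.31 [302. 373.] [ 0.52  -0.438  0.   ]
marble_stand 0.82 [257. 290.] [ 0.438 -0.221  0.   ]
bean_jar 0.97 [303. 377.] [ 0.52  -0.446  0.   ]
bean_jar 0.57 [252. 170.] [ 0.455  0.204 -0.   ]
tumbler 0.56 [284. 118.] [ 0.591  0.443 -0.   ]
tumbler 0.47 [272. 220.] [ 0.499 -0.008  0.   ]
spoon 0.92 [375. 220.] [ 0.792 -0.063  0.   ]
```

View pics/top0.png

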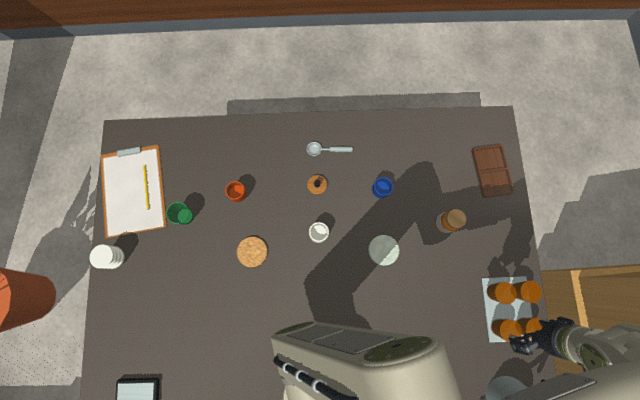

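View pics/side0.png

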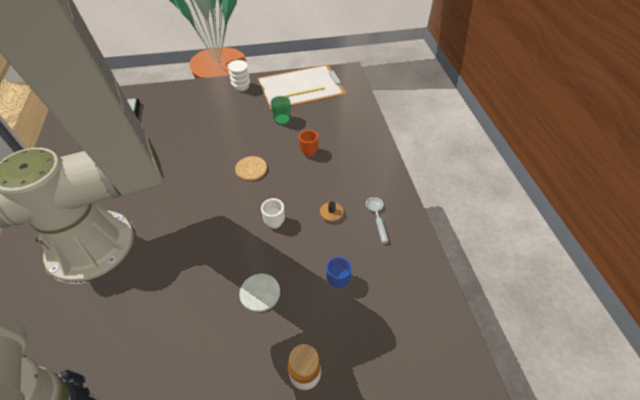

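Both pictures agree with the networks. In the top view: terracotta cup (235,190), cork stand (252,252), white cup (319,232), lid (317,184), blue cup (382,187). I'll head toward the terracotta cup.

>>> jog_arm:
  moves:
    - {"fingers": 0, "slide": [667, -550, -10], "angular": [0, 0, -68.6]}
    - {"fingers": 0, "slide": [667, -550, -10], "angular": [0, 0, -68.6]}
    - {"fingers": 0, "slide": [667, -550, -10], "angular": [0, 0, -68.6]}
    - {"fingers": 0, "slide": [667, -550, -10], "angular": [0, 0, -68.6]}
    - {"fingers": 0, "slide": [667, -550, -10], "angular": [0, 0, -68.6]}
    - {"fingers": 0, "slide": [667, -550, -10], "angular": [0, 0, -68.6]}
    - {"fingers": 0, "slide": [667, -550, -10], "angular": [0, 0, -68.6]}
    - {"fingers": 0, "slide": [667, -550, -10], "angular": [0, 0, -68.6]}
    - {"fingers": 0, "slide": [667, -550, -10], "angular": [0, 0, -68.6]}
    - {"fingers": 0, "slide": [667, -550, -10], "angular": [0, 0, -68.6]}

```text
clock: 1.83
tcp_pos: [0.413, -0.1693, 0.2475]
orientation: [0.001, 0.705, 0.709, 0.0]
wrist_force: [0.4, -1.1, 0.5]
finger_gap: 0.0856
grip_force: 0.0
```

```bash
cat >> h.py <<'E'
def go(x,y,z,yaw=90):
    s=get_state(); q=s["orientation"]; Rm=R.from_quat([q[1],q[2],q[3],q[0]])
    d=Rm.inv().apply(np.array([x,y,z])-s["tcp_pos"])*1000
    t=np.radians(yaw); G=R.from_matrix([[np.cos(t),np.sin(t),0],[np.sin(t),-np.cos(t),0],[0,0,-1]])
    print("tcp",np.round(s["tcp_pos"],4),"slide",np.round(d,1),"ang",np.round(np.degrees((Rm.inv()*G).as_rotvec()),2),"gap",round(s["finger_gap"],4),"t",s["clock"])
E
python3 - <<'E'
from h import *
go(.63,.22,.25)
p=read_camera("wrist"); print(np.round(p["tool_from_camera"],3),p["fovy"]); save(p,"w0")
E
```

```text
tcp [ 0.413  -0.1693  0.2475] slide [388.1 219.2  -2.6] ang [0.05 0.04 0.33] gap 0.0856 t 1.8333
[[-0.    -0.961 -0.276  0.07 ]
 [ 1.    -0.     0.    -0.   ]
 [-0.    -0.276  0.961 -0.132]
 [ 0.     0.     0.     1.   ]] 60.77915663101329
```

>>> jog_arm:
  moves:
    - {"fingers": 0, "slide": [418, 230, 0], "angular": [0, 0, 0.3]}
    - {"fingers": 0, "slide": [418, 230, 0], "angular": [0, 0, 0.3]}
    - {"fingers": 0, "slide": [418, 230, 0], "angular": [0, 0, 0.3]}
    - {"fingers": 0, "slide": [418, 230, 0], "angular": [0, 0, 0.3]}
    - {"fingers": 0, "slide": [418, 230, 0], "angular": [0, 0, 0.3]}
    - {"fingers": 0, "slide": [418, 230, 0], "angular": [0, 0, 0.3]}
    - {"fingers": 0, "slide": [418, 230, 0], "angular": [0, 0, 0.3]}
    - {"fingers": 0, "slide": [418, 230, 0], "angular": [0, 0, 0.3]}
    - {"fingers": 0, "slide": [418, 230, 0], "angular": [0, 0, 0.3]}
    - {"fingers": 0, "slide": [418, 230, 0], "angular": [0, 0, 0.3]}

```text
clock: 2.72
tcp_pos: [0.6139, 0.196, 0.2471]
orientation: [0.0, 0.709, 0.705, 0.0]
wrist_force: [1.0, -0.6, -0.4]
finger_gap: 0.0855
grip_force: 0.0
```

```bash
cat >> h.py <<'E'
def ell(mask,k=3):
    mask=cv2.morphologyEx(mask.astype(np.uint8)*255,cv2.MORPH_OPEN,np.ones((k,k)))
    return sorted(cv2.findContours(mask,cv2.RETR_EXTERNAL,cv2.CHAIN_APPROX_NONE)[0],key=cv2.contourArea,reverse=True)
E
python3 - <<'E'
from h import *
s=get_state(); p=read_camera("wrist"); save(p,"w1"); np.save("w1.npy",p,allow_pickle=True); 
for r in tip_of("terracotta_cup",p)[:2]: print(r["p"],r["point"],onplane(p,r["point"],0,s))
go(.643,.248,.25)
E
```

```text
0.65 [347.6, 112.5] [0.64779085 0.25053295 0.        ]
tcp [0.615  0.199  0.2448] slide [49.  28.  -5.1] ang [-0.04 -0.07  0.03] gap 0.0853 t 2.8167
```

View pics/w1.png

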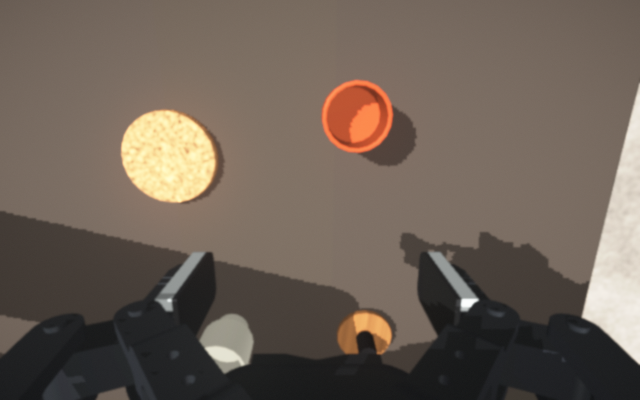

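The wrist picture shows the terracotta mouth at (357,116), the cork stand at (169,156), and the lid and white cup at the bottom. Next I fit circles to the cup's rim plane and the cork's top.

```bash
cat >> h.py <<'E'
def circ(p,mask,z,st,near=None):
    from scipy.optimize import least_squares
    for c in ell(mask)[:4]:
        if cv2.contourArea(c)<300: continue
        h=cv2.convexHull(c)[:,0]
        P=np.array([onplane(p,q,z,st)[:2] for q in c[::3,0].astype(float)])
        f=least_squares(lambda v:np.hypot(P[:,0]-v[0],P[:,1]-v[1])-v[2],[*P.mean(0),.03],loss="soft_l1",f_scale=.001)
        print("circ xyr",np.round(f.x,4),"rms",np.round(np.sqrt(np.mean(f.fun**2)),4),"px",np.round(h.mean(0)))
def hsv(p): return np.moveaxis(cv2.cvtColor(p["color"],cv2.COLOR_RGB2HSV).astype(int),2,0)
E
python3 - <<'E'
from h import *
s=get_state(); p=read_camera("wrist"); H,S,V=hsv(p)
for x in [(357,90),(365,125),(169,156),(365,330),(400,150)]: print(x,H[x[1],x[0]],S[x[1],x[0]],V[x[1],x[0]])
print("terra");circ(p,((H<10)|(H>175))&(S>150)&(V>90),.072,s)
print("cork");circ(p,(H>10)&(H<30)&(S>90)&(V>110),.012,s)
E
```

```text
(357, 90) 7 190 168
(365, 125) 10 176 252
(169, 156) 22 92 252
(365, 330) 15 147 234
(400, 150) 10 69 81
terra
circ xyr [0.6499 0.25   0.0281] rms 0.001 px [355. 120.]
cork
circ xyr [ 0.673  -0.0188  0.0315] rms 0.01 px [365. 335.]
circ xyr [0.4537 0.2046 0.0478] rms 0.0051 px [188. 150.]
```

Run:
```python
from h import *
s=get_state(); p=read_camera("wrist"); H,S,V=hsv(p); print(s["tcp_pos"])
print("terra");circ(p,((H<14)|(H>172))&(S>100)&(V>95),.072,s)
print("cork");circ(p,(H>8)&(H<35)&(S>55)&(V>150),.012,s)
go(.65,.25,.12)
```

```text
[0.61378789 0.19659658 0.24525027]
terra
circ xyr [0.6495 0.2495 0.0315] rms 0.0004 px [357. 118.]
cork
circ xyr [0.454  0.2044 0.0508] rms 0.0005 px [167. 163.]
circ xyr [ 0.6747 -0.0197  0.0298] rms 0.009 px [369. 331.]
circ xyr [0.6648 0.2406 0.0162] rms 0.0032 px [365. 125.]
tcp [0.6131 0.195  0.2459] slide [ 55.2  36.9 125.8] ang [-0.1   0.04 -0.16] gap 0.0853 t 2.9167
```

>>> jog_arm:
  moves:
    - {"fingers": 0, "slide": [54, 36, 20]}
    - {"fingers": 0, "slide": [54, 36, 60]}
    - {"fingers": 0, "slide": [54, 36, 95]}
    - {"fingers": 0, "slide": [54, 36, 110]}
    - {"fingers": 0, "slide": [54, 36, 110]}
    - {"fingers": 0, "slide": [54, 36, 110]}

```text
schema error: expected keys fingers, slide, angular
```

Run:
```python
from h import *
s=get_state(); p=read_camera("wrist"); H,S,V=hsv(p); print(s["tcp_pos"]); save(p,"w2")
print("terra");circ(p,((H<14)|(H>172))&(S>100)&(V>95),.072,s)
go(.6495,.2495,.044)
```

```text
[0.61311924 0.19496214 0.24586751]
terra
circ xyr [0.6495 0.2494 0.0315] rms 0.0004 px [356. 116.]
tcp [0.6128 0.1939 0.2464] slide [ 55.9  36.7 202.4] ang [-0.07  0.04 -0.24] gap 0.0855 t 2.9667
```

>>> jog_arm:
  moves:
    - {"fingers": 0, "slide": [55, 36, 20], "angular": [0, 0, 0]}
    - {"fingers": 0, "slide": [55, 36, 60], "angular": [0, 0, 0]}
    - {"fingers": 0, "slide": [55, 36, 95], "angular": [0, 0, 0]}
    - {"fingers": 0, "slide": [55, 36, 110], "angular": [0, 0, 0]}
    - {"fingers": 0, "slide": [55, 36, 110], "angular": [0, 0, 0]}
    - {"fingers": 0, "slide": [55, 36, 110], "angular": [0, 0, 0]}

```text
clock: 3.47
tcp_pos: [0.6483, 0.247, 0.1367]
orientation: [-0.001, 0.709, 0.705, -0.001]
wrist_force: [0.1, -0.2, 1.0]
finger_gap: 0.0854
grip_force: 0.0
```

Run:
```python
from h import *
s=get_state(); p=read_camera("wrist"); H,S,V=hsv(p); print(s["tcp_pos"]); save(p,"w2")
print("terra");circ(p,((H<14)|(H>172))&(S>100)&(V>95),.072,s)
go(.6495,.2495,.044)
```

```text
[0.64834422 0.24695853 0.13668427]
terra
circ xyr [0.6497 0.252  0.0324] rms 0.0015 px [320. 206.]
tcp [0.6498 0.2474 0.1389] slide [ 2.1 -0.4 94.9] ang [ 0.07 -0.   -0.38] gap 0.0855 t 3.5167
```

>>> jog_arm:
  moves:
    - {"fingers": 0, "slide": [3, 0, 35], "angular": [0, 0, 0]}
    - {"fingers": 0, "slide": [3, 0, 70], "angular": [0, 0, 0]}
    - {"fingers": 0, "slide": [3, 0, 94], "angular": [0, 0, 0]}
    - {"fingers": 0, "slide": [3, 0, 94], "angular": [0, 0, 0]}
    - {"fingers": 0.5, "slide": [3, 0, 94], "angular": [0, 0, 0]}
    - {"fingers": 0.5, "slide": [3, 0, 94], "angular": [0, 0, 0]}
    - {"fingers": 0.5, "slide": [3, 0, 94], "angular": [0, 0, 0]}
    - {"fingers": 0.5, "slide": [3, 0, 94], "angular": [0, 0, 0]}
    - {"fingers": 0.5, "slide": [3, 0, 94], "angular": [0, 0, 0]}
    - {"fingers": 0.5, "slide": [3, 0, 94], "angular": [0, 0, 0]}
  squeeze: 35

```text
clock: 4.35
tcp_pos: [0.6521, 0.2522, 0.0474]
orientation: [0.002, 0.709, 0.705, 0.003]
wrist_force: [-0.8, 0.0, 7.1]
finger_gap: 0.06
grip_force: 38.9
```

Run:
```python
from h import *
go(.454,.2045,.16)
```

```text
tcp [0.6521 0.2522 0.0474] slide [ -48.6 -197.1 -114. ] ang [ 0.38 -0.08 -0.29] gap 0.06 t 4.35
```

>>> jog_arm:
  moves:
    - {"fingers": 0.5, "slide": [0, 0, -25], "angular": [0, 0, 0]}
    - {"fingers": 0.5, "slide": [0, 0, -55], "angular": [0, 0, 0]}
    - {"fingers": 0.5, "slide": [-8, -30, -80], "angular": [0, 0, 0]}
    - {"fingers": 0.5, "slide": [-17, -68, -80], "angular": [0, 0, 0]}
    - {"fingers": 0.5, "slide": [-26, -106, -80], "angular": [0, 0, 0]}
    - {"fingers": 0.5, "slide": [-36, -144, -80], "angular": [0, 0, 0]}
    - {"fingers": 0.5, "slide": [-44, -175, -80], "angular": [0, 0, 0]}
    - {"fingers": 0.5, "slide": [-48, -193, -80], "angular": [0, 0, 0]}
    - {"fingers": 0.5, "slide": [-48, -197, -80], "angular": [0, 0, 0]}
    - {"fingers": 0.5, "slide": [-48, -197, -80], "angular": [0, 0, 0]}

```text
clock: 5.18
tcp_pos: [0.4521, 0.2049, 0.1248]
orientation: [0.001, 0.709, 0.705, 0.001]
wrist_force: [0.9, 0.3, -2.1]
finger_gap: 0.0607
grip_force: 39.3
```

Run:
```python
from h import *
go(.454,.2045,.0594)
s=get_state(); p=read_camera("wrist"); save(p,"w3")
H,S,V=hsv(p)
circ(p,((H<14)|(H>172))&(S>100)&(V>95),s["tcp_pos"][2]+.028,s)
circ(p,(H>15)&(H<35)&(S>55)&(V>130),.012,s)
```

```text
tcp [0.4521 0.2049 0.1248] slide [-0.4  1.7 65.4] ang [ 0.15 -0.04 -0.26] gap 0.0607 t 5.1833
circ xyr [0.4517 0.2131 0.0304] rms 0.0025 px [307. 264.]
circ xyr [0.4526 0.2134 0.0421] rms 0.0135 px [315. 165.]
```

View pics/w3.png

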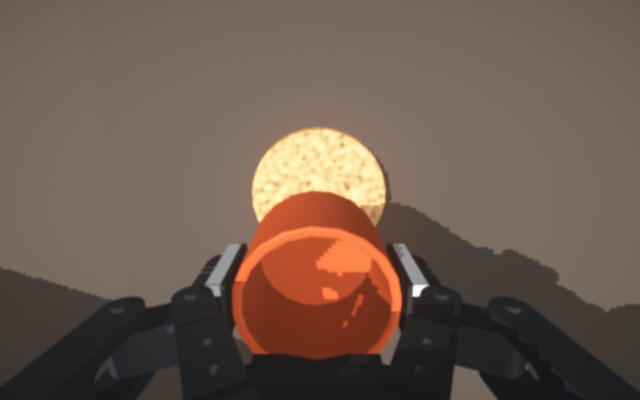

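The cup is upright in the grip at (318,290), with the cork stand below it at (318,185). Lowering.

>>> jog_arm:
  moves:
    - {"fingers": 0.5, "slide": [0, 2, 25], "angular": [0, 0, 0]}
    - {"fingers": 0.5, "slide": [0, 2, 45], "angular": [0, 0, 0]}
    - {"fingers": 0.5, "slide": [0, 2, 57], "angular": [0, 0, 0]}
    - {"fingers": 0.5, "slide": [0, 2, 62], "angular": [0, 0, 0]}
    - {"fingers": 0.5, "slide": [0, 2, 65], "angular": [0, 0, 0]}
    - {"fingers": 0.5, "slide": [0, 2, 66], "angular": [0, 0, 0]}
    - {"fingers": 0.5, "slide": [0, 2, 66], "angular": [0, 0, 0]}

```text
clock: 5.82
tcp_pos: [0.4553, 0.2049, 0.0593]
orientation: [0.0, 0.709, 0.705, 0.0]
wrist_force: [-8.7, -1.6, 14.9]
finger_gap: 0.0603
grip_force: 40.8
```

>>> jog_arm:
  moves:
    - {"fingers": 0.5, "slide": [0, 0, 0], "angular": [0, 0, 0]}
    - {"fingers": 0.5, "slide": [0, 0, 0], "angular": [0, 0, 0]}
    - {"fingers": 0, "slide": [0, 0, 0], "angular": [0, 0, 0]}
    - {"fingers": 0, "slide": [0, 0, 0], "angular": [0, 0, 0]}
    - {"fingers": 0, "slide": [0, 0, 0], "angular": [0, 0, 0]}
    - {"fingers": 0, "slide": [0, 0, 0], "angular": [0, 0, 0]}
    - {"fingers": 0, "slide": [0, 0, -30], "angular": [0, 0, 0]}
    - {"fingers": 0, "slide": [0, 0, -70], "angular": [0, 0, 0]}
    - {"fingers": 0, "slide": [0, 0, -110], "angular": [0, 0, 0]}
    - {"fingers": 0, "slide": [0, 0, -150], "angular": [0, 0, 0]}

```text
clock: 6.65
tcp_pos: [0.454, 0.2046, 0.2085]
orientation: [-0.0, 0.709, 0.705, -0.0]
wrist_force: [1.6, 0.5, -0.2]
finger_gap: 0.0858
grip_force: 0.0
```

Run:
```python
from h import *
go(.645,-.233,.245)
```

```text
tcp [0.454  0.2046 0.2085] slide [-436.7  193.2  -36.5] ang [-0.04  0.01 -0.29] gap 0.0858 t 6.65
```

>>> jog_arm:
  moves:
    - {"fingers": 0, "slide": [-487, 190, -37], "angular": [0, 0, 0]}
    - {"fingers": 0, "slide": [-487, 190, -37], "angular": [0, 0, 0]}
    - {"fingers": 0, "slide": [-487, 190, -37], "angular": [0, 0, 0]}
    - {"fingers": 0, "slide": [-487, 190, -37], "angular": [0, 0, 0]}
    - {"fingers": 0, "slide": [-487, 190, -37], "angular": [0, 0, 0]}
    - {"fingers": 0, "slide": [-487, 190, -37], "angular": [0, 0, 0]}
    - {"fingers": 0, "slide": [-487, 190, -37], "angular": [0, 0, 0]}
    - {"fingers": 0, "slide": [-487, 190, -37], "angular": [0, 0, 0]}
    - {"fingers": 0, "slide": [-487, 190, -37], "angular": [0, 0, 0]}
    - {"fingers": 0, "slide": [-487, 190, -37], "angular": [0, 0, 0]}

```text
clock: 7.48
tcp_pos: [0.604, -0.1855, 0.2366]
orientation: [0.0, 0.709, 0.705, 0.0]
wrist_force: [0.4, 0.3, 1.1]
finger_gap: 0.0853
grip_force: 0.0
```

Run:
```python
from h import *
go(.645,-.287,.245)
```

```text
tcp [ 0.604  -0.1855  0.2366] slide [-101.3   41.6   -8.4] ang [ 0.02  0.01 -0.31] gap 0.0853 t 7.4833
```

>>> jog_arm:
  moves:
    - {"fingers": 0, "slide": [-100, 40, -8], "angular": [0, 0, 0]}
    - {"fingers": 0, "slide": [-100, 40, -8], "angular": [0, 0, 0]}
    - {"fingers": 0, "slide": [-100, 40, -8], "angular": [0, 0, 0]}
    - {"fingers": 0, "slide": [-100, 40, -8], "angular": [0, 0, 0]}
    - {"fingers": 0, "slide": [-100, 40, -8], "angular": [0, 0, 0]}

```text
clock: 7.9
tcp_pos: [0.6429, -0.2852, 0.243]
orientation: [-0.001, 0.71, 0.704, -0.0]
wrist_force: [0.2, 0.0, -0.0]
finger_gap: 0.0855
grip_force: 0.0
```

Run:
```python
from h import *
s=get_state(); p=read_camera("wrist"); save(p,"w4")
H,S,V=hsv(p)
circ(p,(H>100)&(H<135)&(S>100)&(V>50),.072,s)
go(.645,-.233,.044)
```

```text
circ xyr [ 0.6456 -0.234   0.0302] rms 0.0003 px [321. 119.]
tcp [ 0.6427 -0.2836  0.2435] slide [ 50.4   2.3 199.6] ang [-0.07 -0.06 -0.33] gap 0.0854 t 7.95
```

>>> jog_arm:
  moves:
    - {"fingers": 0, "slide": [30, 3, 30], "angular": [0, 0, -0.3]}
    - {"fingers": 0, "slide": [50, 3, 65], "angular": [0, 0, -0.3]}
    - {"fingers": 0, "slide": [50, 3, 100], "angular": [0, 0, -0.3]}
    - {"fingers": 0, "slide": [50, 3, 140], "angular": [0, 0, -0.3]}
    - {"fingers": 0, "slide": [50, 3, 175], "angular": [0, 0, -0.3]}
    - {"fingers": 0, "slide": [50, 3, 198], "angular": [0, 0, -0.3]}
    - {"fingers": 0, "slide": [50, 3, 198], "angular": [0, 0, -0.3]}
    - {"fingers": 0, "slide": [50, 3, 198], "angular": [0, 0, -0.3]}
    - {"fingers": 0.5, "slide": [50, 3, 198], "angular": [0, 0, -0.3]}
    - {"fingers": 0.5, "slide": [50, 3, 198], "angular": [0, 0, -0.3]}

```text
clock: 8.78
tcp_pos: [0.6478, -0.2338, 0.0498]
orientation: [0.002, 0.707, 0.707, 0.001]
wrist_force: [-0.3, -0.2, 0.9]
finger_gap: 0.0638
grip_force: 0.9
```

>>> jog_arm:
  moves:
    - {"fingers": 0.5, "slide": [0, 0, 0], "angular": [0, 0, 0]}
    - {"fingers": 0.5, "slide": [0, 0, 0], "angular": [0, 0, 0]}
    - {"fingers": 0.5, "slide": [0, 0, 0], "angular": [0, 0, 0]}
    - {"fingers": 0.5, "slide": [0, 0, 0], "angular": [0, 0, 0]}
    - {"fingers": 0.5, "slide": [0, 0, 0], "angular": [0, 0, 0]}

```text
clock: 9.2
tcp_pos: [0.6481, -0.2341, 0.0502]
orientation: [0.003, 0.707, 0.707, 0.001]
wrist_force: [-1.3, 1.3, 7.9]
finger_gap: 0.0621
grip_force: 39.0
```

Run:
```python
from h import *
go(.454,.15,.245)
```

```text
tcp [ 0.6481 -0.2341  0.0502] slide [ 383.8 -192.9 -196.6] ang [0.3  0.12 0.02] gap 0.0621 t 9.2
```

>>> jog_arm:
  moves:
    - {"fingers": 0.5, "slide": [0, 0, -25], "angular": [0, 0, 0]}
    - {"fingers": 0.5, "slide": [0, 0, -60], "angular": [0, 0, 0]}
    - {"fingers": 0.5, "slide": [10, -5, -95], "angular": [0, 0, 0]}
    - {"fingers": 0.5, "slide": [30, -16, -125], "angular": [0, 0, 0]}
    - {"fingers": 0.5, "slide": [58, -32, -145], "angular": [0, 0, 0]}
    - {"fingers": 0.5, "slide": [92, -50, -160], "angular": [0, 0, 0]}
    - {"fingers": 0.5, "slide": [126, -69, -172], "angular": [0, 0, 0]}
    - {"fingers": 0.5, "slide": [160, -88, -182], "angular": [0, 0, 0]}
    - {"fingers": 0.5, "slide": [194, -106, -190], "angular": [0, 0, 0]}
    - {"fingers": 0.5, "slide": [228, -125, -195], "angular": [0, 0, 0]}

```text
clock: 10.03
tcp_pos: [0.5208, -0.0043, 0.244]
orientation: [0.002, 0.707, 0.707, 0.001]
wrist_force: [1.2, 1.2, -1.8]
finger_gap: 0.0621
grip_force: 39.2
```

>>> jog_arm:
  moves:
    - {"fingers": 0.5, "slide": [34, -18, 0], "angular": [0, 0, 0]}
    - {"fingers": 0.5, "slide": [68, -36, 0], "angular": [0, 0, 0]}
    - {"fingers": 0.5, "slide": [98, -53, 0], "angular": [0, 0, 0]}
    - {"fingers": 0.5, "slide": [117, -64, 0], "angular": [0, 0, 0]}
    - {"fingers": 0.5, "slide": [126, -69, 0], "angular": [0, 0, 0]}
    - {"fingers": 0.5, "slide": [126, -69, 0], "angular": [0, 0, 0]}
    - {"fingers": 0.5, "slide": [126, -69, 0], "angular": [0, 0, 0]}
    - {"fingers": 0.5, "slide": [126, -69, 0], "angular": [0, 0, 0]}

```text
clock: 10.7
tcp_pos: [0.453, 0.1197, 0.242]
orientation: [0.001, 0.707, 0.707, 0.0]
wrist_force: [0.3, 0.3, -2.2]
finger_gap: 0.062
grip_force: 39.2
```

Run:
```python
from h import *
go(.454,.2045,.19)
s=get_state(); p=read_camera("wrist"); save(p,"w5")
H,S,V=hsv(p)
circ(p,((H<14)|(H>172))&(S>100)&(V>95),.084,s)
circ(p,(H>100)&(H<135)&(S>100)&(V>50),s["tcp_pos"][2]+.022,s)
```

```text
tcp [0.453  0.1197 0.242 ] slide [84.8  0.9 51.9] ang [ 0.08  0.03 -0.03] gap 0.062 t 10.7
circ xyr [0.4562 0.202  0.0295] rms 0.0007 px [319.  80.]
circ xyr [0.4526 0.1249 0.0323] rms 0.0024 px [322. 265.]
```

View pics/w5.png

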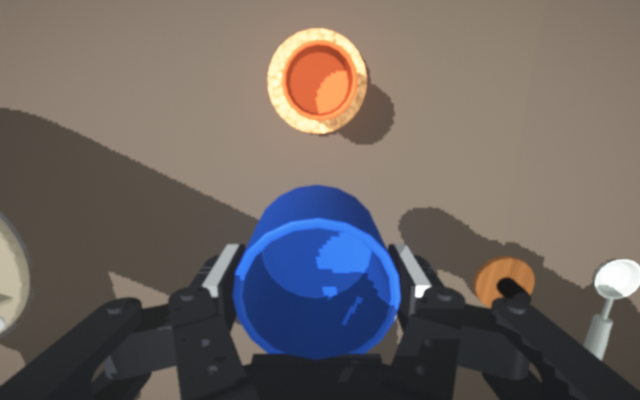

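Terracotta now stands centred on the cork, with its mouth at (319,80). The blue cup is upright in the grip. Moving over and down to just above the rim.

>>> jog_arm:
  moves:
    - {"fingers": 0.5, "slide": [25, 3, 15], "angular": [0, 0, 0]}
    - {"fingers": 0.5, "slide": [55, 3, 35], "angular": [0, 0, 0]}
    - {"fingers": 0.5, "slide": [76, 3, 60], "angular": [0, 0, 0]}
    - {"fingers": 0.5, "slide": [82, 3, 85], "angular": [0, 0, 0]}
    - {"fingers": 0.5, "slide": [82, 3, 96], "angular": [0, 0, 0]}
    - {"fingers": 0.5, "slide": [82, 3, 96], "angular": [0, 0, 0]}
    - {"fingers": 0.5, "slide": [82, 3, 96], "angular": [0, 0, 0]}
    - {"fingers": 0.5, "slide": [82, 3, 96], "angular": [0, 0, 0]}

```text
clock: 11.42
tcp_pos: [0.4562, 0.2018, 0.1463]
orientation: [0.0, 0.708, 0.707, 0.0]
wrist_force: [0.2, -0.3, -0.6]
finger_gap: 0.0622
grip_force: 39.2
```

Run:
```python
from h import *
go(.456,.202,.11)
s=get_state(); p=read_camera("wrist"); p2=read_camera("side")
# held-rim check
t=np.linspace(0,2*np.pi,80); c=s["tcp_pos"]; im=p["color"].copy()
for z,col,r,cc in [(c[2]+.022,(255,255,0),.031,c),(c[2]-.026,(0,255,0),.031,c),(.084,(255,0,255),.031,[.456,.202])]:
    for q in proj(p,np.c_[cc[0]+r*np.cos(t),cc[1]+r*np.sin(t),0*t+z],s): 
        if 0<=q[0]<640 and 0<=q[1]<400: cv2.circle(im,tuple(int(round(v)) for v in q),1,col,-1)
b=cv2.resize(p2["color"][100:220,190:310],(400,400))
cv2.imwrite("pics/w6.png",np.hstack([im[:,160:560],b])[:,:,::-1])
```

```text
tcp [0.4562 0.2018 0.1463] slide [ 0.2 -0.3 36.3] ang [ 0.07 -0.01 -0.08] gap 0.0622 t 11.4167
```

View pics/w6.png

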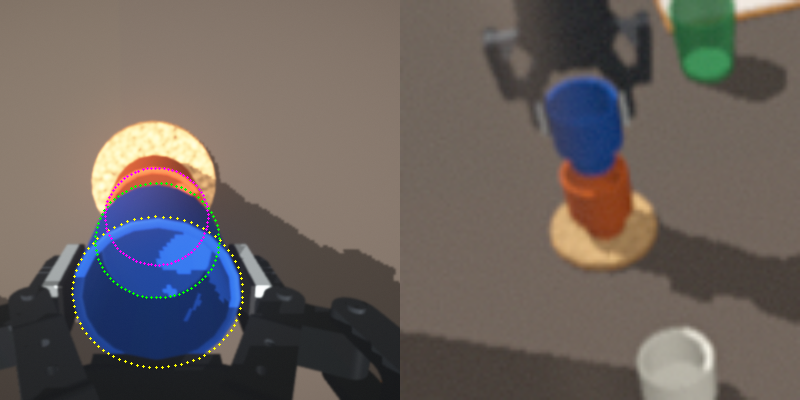

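The predicted rims match the picture in both cases (yellow is the held cup, magenta the terracotta at (157,168)). Lowering.

>>> jog_arm:
  moves:
    - {"fingers": 0.5, "slide": [0, 0, 10], "angular": [0, 0, 0]}
    - {"fingers": 0.5, "slide": [0, 0, 20], "angular": [0, 0, 0]}
    - {"fingers": 0.5, "slide": [0, 0, 28], "angular": [0, 0, 0]}
    - {"fingers": 0.5, "slide": [0, 0, 33], "angular": [0, 0, 0]}
    - {"fingers": 0.5, "slide": [0, 0, 36], "angular": [0, 0, 0]}
    - {"fingers": 0.5, "slide": [0, 0, 37], "angular": [0, 0, 0]}
    - {"fingers": 0.5, "slide": [0, 0, 37], "angular": [0, 0, 0]}

```text
clock: 12.1
tcp_pos: [0.4545, 0.2025, 0.1101]
orientation: [0.0, 0.707, 0.707, 0.0]
wrist_force: [-5.7, -1.7, 15.7]
finger_gap: 0.0621
grip_force: 40.7
```

>>> jog_arm:
  moves:
    - {"fingers": 0.5, "slide": [0, 0, 1], "angular": [0, 0, 0]}
    - {"fingers": 0.5, "slide": [0, 0, 1], "angular": [0, 0, 0]}
    - {"fingers": 0, "slide": [0, 0, 0], "angular": [0, 0, 0]}
    - {"fingers": 0, "slide": [0, 0, 0], "angular": [0, 0, 0]}
    - {"fingers": 0, "slide": [0, 0, 0], "angular": [0, 0, 0]}
    - {"fingers": 0, "slide": [0, 0, 0], "angular": [0, 0, 0]}
    - {"fingers": 0, "slide": [0, 0, -30], "angular": [0, 0, 0]}
    - {"fingers": 0, "slide": [0, 0, -70], "angular": [0, 0, 0]}
    - {"fingers": 0, "slide": [0, 0, -110], "angular": [0, 0, 0]}
    - {"fingers": 0, "slide": [0, 0, -135], "angular": [0, 0, 0]}

```text
clock: 12.93
tcp_pos: [0.4559, 0.2027, 0.2468]
orientation: [0.001, 0.707, 0.707, 0.001]
wrist_force: [1.0, 0.1, 0.1]
finger_gap: 0.0856
grip_force: 0.0
```

>>> jog_arm:
  moves:
    - {"fingers": 0, "slide": [-272, 54, 0], "angular": [0, 0, 0]}
    - {"fingers": 0, "slide": [-272, 54, 0], "angular": [0, 0, 0]}
    - {"fingers": 0, "slide": [-272, 54, 0], "angular": [0, 0, 0]}
    - {"fingers": 0, "slide": [-272, 54, 0], "angular": [0, 0, 0]}
    - {"fingers": 0, "slide": [-272, 54, 0], "angular": [0, 0, 0]}
    - {"fingers": 0, "slide": [-272, 54, 0], "angular": [0, 0, 0]}
    - {"fingers": 0, "slide": [-272, 54, 0], "angular": [0, 0, 0]}
    - {"fingers": 0, "slide": [-272, 54, 0], "angular": [0, 0, 0]}
    - {"fingers": 0, "slide": [-272, 54, 0], "angular": [0, 0, 0]}
    - {"fingers": 0, "slide": [-272, 54, 0], "angular": [0, 0, 0]}

```text
clock: 13.77
tcp_pos: [0.5087, -0.0692, 0.2429]
orientation: [-0.001, 0.707, 0.707, -0.0]
wrist_force: [0.1, -0.7, 0.5]
finger_gap: 0.0854
grip_force: 0.0
```

Run:
```python
from h import *
s=get_state(); p=read_camera("wrist"); save(p,"w7"); H,S,V=hsv(p)
for r in tip_of("white_cup",p)[:2]: print(r["p"],r["point"],onplane(p,r["point"],0,s))
circ(p,(S<45)&(V>125),.072,s)
go(.508,-.015,.047)
p=read_camera("side"); save(p,"s7")
```

```text
0.65 [312.1, 115.2] [ 0.50370373 -0.01690462  0.        ]
circ xyr [ 0.4557 -0.1955  0.0497] rms 0.0037 px [262. 295.]
circ xyr [ 1.1696 -0.0824  0.4222] rms 0.0128 px [598. 153.]
circ xyr [ 0.5045 -0.0176  0.0314] rms 0.0003 px [315. 121.]
circ xyr [ 0.5839 -0.2103  0.0761] rms 0.0058 px [453. 277.]
tcp [ 0.5088 -0.0684  0.2433] slide [ 53.3  -0.5 196.3] ang [-0.04 -0.02  0.1 ] gap 0.0857 t 13.8667
```

View pics/w7.png

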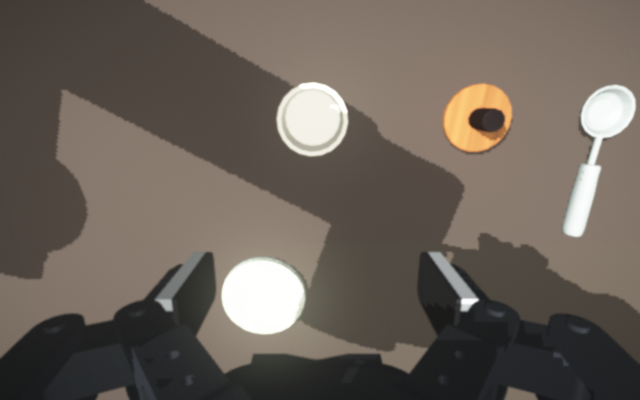

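View pics/s7.png

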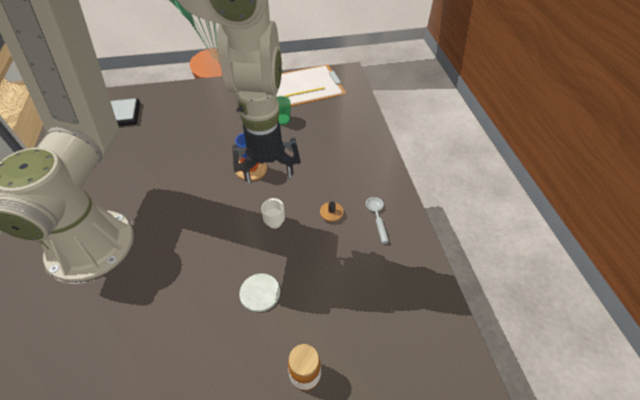

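White cup's mouth at (313,119), fit at (0.5045, −0.0176). Lid at (478,118). Picking the white cup.

>>> jog_arm:
  moves:
    - {"fingers": 0, "slide": [30, -4, 30], "angular": [0, 0, 0]}
    - {"fingers": 0, "slide": [51, -4, 65], "angular": [0, 0, 0]}
    - {"fingers": 0, "slide": [51, -4, 100], "angular": [0, 0, 0]}
    - {"fingers": 0, "slide": [51, -4, 140], "angular": [0, 0, 0]}
    - {"fingers": 0, "slide": [51, -4, 175], "angular": [0, 0, 0]}
    - {"fingers": 0, "slide": [51, -4, 196], "angular": [0, 0, 0]}
    - {"fingers": 0, "slide": [51, -4, 196], "angular": [0, 0, 0]}
    - {"fingers": 0, "slide": [51, -4, 196], "angular": [0, 0, 0]}
    - {"fingers": 0.5, "slide": [51, -4, 196], "angular": [0, 0, 0]}
    - {"fingers": 0.5, "slide": [51, -4, 196], "angular": [0, 0, 0]}

```text
clock: 14.75
tcp_pos: [0.5068, -0.0185, 0.0497]
orientation: [0.002, 0.707, 0.707, 0.001]
wrist_force: [-1.5, 0.9, 1.4]
finger_gap: 0.0638
grip_force: 0.9
```

>>> jog_arm:
  moves:
    - {"fingers": 0.5, "slide": [0, 0, 0], "angular": [0, 0, 0]}
    - {"fingers": 0.5, "slide": [0, 0, 0], "angular": [0, 0, 0]}
    - {"fingers": 0.5, "slide": [0, 0, 0], "angular": [0, 0, 0]}
    - {"fingers": 0.5, "slide": [0, 0, 0], "angular": [0, 0, 0]}
    - {"fingers": 0.5, "slide": [0, 0, 0], "angular": [0, 0, 0]}

```text
clock: 15.17
tcp_pos: [0.5068, -0.0186, 0.05]
orientation: [0.002, 0.707, 0.707, 0.001]
wrist_force: [-1.6, 1.5, 7.3]
finger_gap: 0.0622
grip_force: 37.8
```

Run:
```python
from h import *
go(.455,.12,.265)
```

```text
tcp [ 0.5068 -0.0186  0.05  ] slide [ 138.5  -50.8 -215.3] ang [0.25 0.02 0.03] gap 0.0622 t 15.1667
```

>>> jog_arm:
  moves:
    - {"fingers": 0.5, "slide": [0, 0, -25], "angular": [0, 0, 0]}
    - {"fingers": 0.5, "slide": [0, 0, -60], "angular": [0, 0, 0]}
    - {"fingers": 0.5, "slide": [5, -2, -98], "angular": [0, 0, 0]}
    - {"fingers": 0.5, "slide": [15, -6, -135], "angular": [0, 0, 0]}
    - {"fingers": 0.5, "slide": [30, -13, -168], "angular": [0, 0, 0]}
    - {"fingers": 0.5, "slide": [52, -22, -195], "angular": [0, 0, 0]}
    - {"fingers": 0.5, "slide": [82, -33, -210], "angular": [0, 0, 0]}
    - {"fingers": 0.5, "slide": [108, -42, -220], "angular": [0, 0, 0]}
    - {"fingers": 0.5, "slide": [122, -48, -220], "angular": [0, 0, 0]}
    - {"fingers": 0.5, "slide": [129, -51, -220], "angular": [0, 0, 0]}

```text
clock: 16.0
tcp_pos: [0.4537, 0.1122, 0.2697]
orientation: [0.001, 0.706, 0.708, 0.002]
wrist_force: [0.0, -0.5, -2.4]
finger_gap: 0.0618
grip_force: 39.6
```

>>> jog_arm:
  moves:
    - {"fingers": 0.5, "slide": [0, 0, 0], "angular": [0, 0, 0]}
    - {"fingers": 0.5, "slide": [0, 0, 0], "angular": [0, 0, 0]}

```text
clock: 16.17
tcp_pos: [0.454, 0.1103, 0.2676]
orientation: [0.0, 0.707, 0.707, -0.0]
wrist_force: [0.1, -0.1, -2.5]
finger_gap: 0.0621
grip_force: 39.6
```

```bash
cat > look.py <<'E'
from h import *
import sys
n,x,y,zr=sys.argv[1],*map(float,sys.argv[2:5])
s=get_state(); p=read_camera("wrist"); H,S,V=hsv(p); im=p["color"].copy()
go(x,y,zr)
if len(sys.argv)>5: circ(p,(H>100)&(H<135)&(S>100)&(V>50),zr,s)
else: circ(p,(S<55)&(V>110),zr,s)
t=np.linspace(0,2*np.pi,80)
for q in proj(p,np.c_[x+.031*np.cos(t),y+.031*np.sin(t),0*t+zr],s):
    if 0<=q[0]<640 and 0<=q[1]<400: cv2.circle(im,tuple(int(round(v)) for v in q),0,(255,0,255),-1)
cv2.imwrite("pics/"+n+".png",im[:,:,::-1])
E
python3 look.py w8 .455 .202 .132 b
```

```text
tcp [0.4542 0.1099 0.2674] slide [ 92.2   0.8 135.3] ang [ 0.    0.04 -0.  ] gap 0.0619 t 16.2167
circ xyr [0.4545 0.2027 0.03  ] rms 0.0003 px [320.  67.]
```

View pics/w8.png

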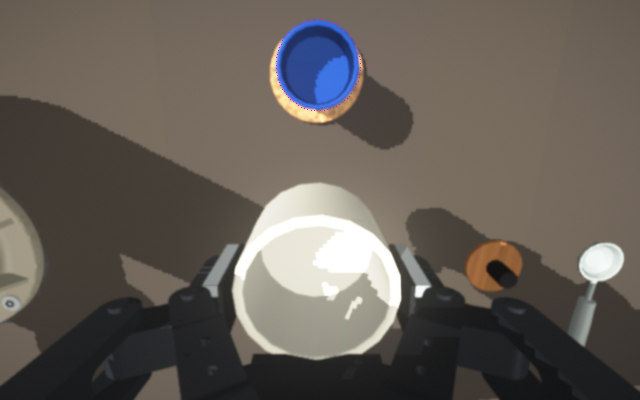

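Blue is seated, its mouth at (319,65) right on the predicted rim. Bringing white over, then lowering.

>>> jog_arm:
  moves:
    - {"fingers": 0.5, "slide": [25, 1, 10], "angular": [0, 0, 0]}
    - {"fingers": 0.5, "slide": [58, 1, 25], "angular": [0, 0, 0]}
    - {"fingers": 0.5, "slide": [83, 1, 45], "angular": [0, 0, 0]}
    - {"fingers": 0.5, "slide": [92, 1, 65], "angular": [0, 0, 0]}
    - {"fingers": 0.5, "slide": [92, 1, 73], "angular": [0, 0, 0]}
    - {"fingers": 0.5, "slide": [92, 1, 73], "angular": [0, 0, 0]}
    - {"fingers": 0.5, "slide": [92, 1, 73], "angular": [0, 0, 0]}

```text
clock: 16.8
tcp_pos: [0.4551, 0.2013, 0.1942]
orientation: [-0.0, 0.708, 0.707, -0.001]
wrist_force: [-0.5, -0.3, -1.4]
finger_gap: 0.0622
grip_force: 39.6
```

```bash
python3 -c "
from h import *
go(.4545,.202,.158)"
```

```text
tcp [0.4551 0.2013 0.1942] slide [ 0.8 -0.5 36.2] ang [-0.08  0.06 -0.06] gap 0.0622 t 16.8
```

>>> jog_arm:
  moves:
    - {"fingers": 0.5, "slide": [1, 0, 10], "angular": [0, 0, 0]}
    - {"fingers": 0.5, "slide": [1, 0, 20], "angular": [0, 0, 0]}
    - {"fingers": 0.5, "slide": [1, 0, 28], "angular": [0, 0, 0]}
    - {"fingers": 0.5, "slide": [1, 0, 33], "angular": [0, 0, 0]}
    - {"fingers": 0.5, "slide": [1, 0, 36], "angular": [0, 0, 0]}
    - {"fingers": 0.5, "slide": [1, 0, 37], "angular": [0, 0, 0]}
    - {"fingers": 0.5, "slide": [1, 0, 37], "angular": [0, 0, 0]}

```text
clock: 17.38
tcp_pos: [0.4551, 0.2034, 0.1581]
orientation: [0.0, 0.707, 0.707, 0.0]
wrist_force: [-1.4, -0.4, 2.8]
finger_gap: 0.0617
grip_force: 40.0
```

>>> jog_arm:
  moves:
    - {"fingers": 0.5, "slide": [0, 0, 1], "angular": [0, 0, 0]}
    - {"fingers": 0.5, "slide": [0, 0, 2], "angular": [0, 0, 0]}
    - {"fingers": 0.5, "slide": [0, 0, 2], "angular": [0, 0, 0]}
    - {"fingers": 0.5, "slide": [0, 0, 2], "angular": [0, 0, 0]}

```text
clock: 17.72
tcp_pos: [0.4553, 0.2037, 0.158]
orientation: [0.001, 0.707, 0.707, 0.001]
wrist_force: [-5.0, -1.5, 16.5]
finger_gap: 0.0617
grip_force: 41.2
```

>>> jog_arm:
  moves:
    - {"fingers": 0, "slide": [0, 0, 0], "angular": [0, 0, 0]}
    - {"fingers": 0, "slide": [0, 0, 0], "angular": [0, 0, 0]}
    - {"fingers": 0, "slide": [0, 0, 0], "angular": [0, 0, 0]}
    - {"fingers": 0, "slide": [0, 0, 0], "angular": [0, 0, 0]}
    - {"fingers": 0, "slide": [0, 0, -25], "angular": [0, 0, 0]}
    - {"fingers": 0, "slide": [0, 0, -60], "angular": [0, 0, 0]}
    - {"fingers": 0, "slide": [0, 0, -100], "angular": [0, 0, 0]}
    - {"fingers": 0, "slide": [0, 0, -100], "angular": [0, 0, 0]}

```text
clock: 18.38
tcp_pos: [0.4582, 0.2043, 0.2625]
orientation: [0.003, 0.707, 0.707, 0.005]
wrist_force: [1.0, 0.6, 0.3]
finger_gap: 0.0855
grip_force: 0.0
```

>>> jog_arm:
  moves:
    - {"fingers": 0, "slide": [-278, 210, 10], "angular": [0, 0, 0]}
    - {"fingers": 0, "slide": [-278, 210, 10], "angular": [0, 0, 0]}
    - {"fingers": 0, "slide": [-278, 210, 10], "angular": [0, 0, 0]}
    - {"fingers": 0, "slide": [-278, 210, 10], "angular": [0, 0, 0]}
    - {"fingers": 0, "slide": [-278, 210, 10], "angular": [0, 0, 0]}
    - {"fingers": 0, "slide": [-278, 210, 10], "angular": [0, 0, 0]}
    - {"fingers": 0, "slide": [-278, 210, 10], "angular": [0, 0, 0]}
    - {"fingers": 0, "slide": [-278, 210, 10], "angular": [0, 0, 0]}
    - {"fingers": 0, "slide": [-278, 210, 10], "angular": [0, 0, 0]}
    - {"fingers": 0, "slide": [-278, 210, 10], "angular": [0, 0, 0]}

```text
clock: 19.22
tcp_pos: [0.6669, -0.0786, 0.2431]
orientation: [-0.0, 0.709, 0.706, -0.001]
wrist_force: [0.2, -0.1, -1.3]
finger_gap: 0.0852
grip_force: 0.0
```

Run:
```python
from h import *
s=get_state(); p=read_camera("wrist"); save(p,"w9"); H,S,V=hsv(p)
for r in tip_of("lid",p)[:2]: print(r["p"],r["point"],onplane(p,r["point"],0,s))
circ(p,((H>6)&(H<30)&(S>120)&(V>95)),.018,s)
go(.665,-.02,.043)
```

```text
0.76 [322.1, 108.7] [ 0.67292606 -0.01991932  0.        ]
0.2 [438.5, 155.2] [ 0.80116419 -0.07035388  0.        ]
circ xyr [ 0.6721 -0.0196  0.0334] rms 0.0003 px [321. 108.]
tcp [ 0.6649 -0.075   0.2442] slide [ 54.8   0.4 201.2] ang [-0.11 -0.04 -0.06] gap 0.0854 t 19.3167
```

View pics/w9.png

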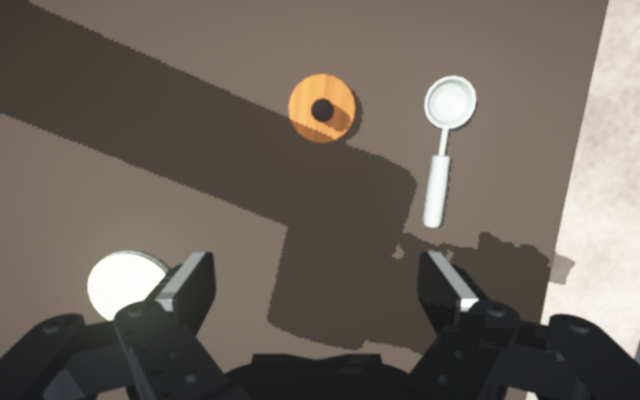

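Lid at (321,108), its knob at (322,110). The arm was still settling, so I measure once more.

Run:
```python
from h import *
s=get_state(); p=read_camera("wrist"); H,S,V=hsv(p)
circ(p,((H>6)&(H<30)&(S>120)&(V>95)),.018,s)
circ(p,(V<45)&(np.indices(V.shape)[0]<140),.050,s)
go(.67,-.02,.036)
```

```text
circ xyr [ 0.672  -0.0196  0.0335] rms 0.0003 px [323. 112.]
tcp [ 0.6646 -0.074   0.2448] slide [ 53.8   5.8 208.8] ang [-0.09 -0.04  0.02] gap 0.0854 t 19.3667
```

>>> jog_arm:
  moves:
    - {"fingers": 0, "slide": [30, 7, 30], "angular": [0, 0, 0]}
    - {"fingers": 0, "slide": [54, 7, 65], "angular": [0, 0, 0]}
    - {"fingers": 0, "slide": [54, 7, 100], "angular": [0, 0, 0]}
    - {"fingers": 0, "slide": [54, 7, 140], "angular": [0, 0, 0]}
    - {"fingers": 0.3, "slide": [54, 7, 175], "angular": [0, 0, 0]}
    - {"fingers": 0.3, "slide": [54, 7, 198], "angular": [0, 0, 0]}
    - {"fingers": 0.3, "slide": [54, 7, 207], "angular": [0, 0, 0]}
    - {"fingers": 0.3, "slide": [54, 7, 207], "angular": [0, 0, 0]}
    - {"fingers": 0.3, "slide": [54, 7, 207], "angular": [0, 0, 0]}

```text
clock: 20.12
tcp_pos: [0.6722, -0.0196, 0.0398]
orientation: [0.0, 0.707, 0.708, 0.0]
wrist_force: [-0.5, -0.4, 0.2]
finger_gap: 0.06
grip_force: 0.0
```

Run:
```python
from h import *
go(.672,-.0196,.036)
print(get_state()["wrist_force"])
```

```text
tcp [ 0.6722 -0.0196  0.0398] slide [-0.  -0.2  3.8] ang [0.05 0.01 0.09] gap 0.06 t 20.1167
[-0.49213123 -0.35823247  0.23823141]
```

>>> jog_arm:
  moves:
    - {"fingers": 0.3, "slide": [0, 0, 4], "angular": [0, 0, 0]}
    - {"fingers": 0.3, "slide": [0, 0, 4], "angular": [0, 0, 0]}
    - {"fingers": 0.9, "slide": [0, 0, 4], "angular": [0, 0, 0]}
    - {"fingers": 0.9, "slide": [0, 0, 4], "angular": [0, 0, 0]}
    - {"fingers": 0.9, "slide": [0, 0, 4], "angular": [0, 0, 0]}
    - {"fingers": 0.9, "slide": [0, 0, 4], "angular": [0, 0, 0]}
    - {"fingers": 0.9, "slide": [0, 0, 4], "angular": [0, 0, 0]}
    - {"fingers": 0.9, "slide": [0, 0, 4], "angular": [0, 0, 0]}
    - {"fingers": 0.9, "slide": [0, 0, 4], "angular": [0, 0, 0]}
    - {"fingers": 0.9, "slide": [0, 0, 4], "angular": [0, 0, 0]}

```text
clock: 20.95
tcp_pos: [0.6726, -0.0207, 0.0354]
orientation: [0.001, 0.707, 0.707, 0.0]
wrist_force: [-1.6, 0.1, 6.2]
finger_gap: 0.0208
grip_force: 34.4
```

Run:
```python
from h import *
go(.455,.11,.29)
```

```text
tcp [ 0.6726 -0.0207  0.0354] slide [ 130.6 -217.2 -255. ] ang [0.07 0.03 0.01] gap 0.0208 t 20.95
```

>>> jog_arm:
  moves:
    - {"fingers": 0.9, "slide": [0, 0, -25], "angular": [0, 0, 0]}
    - {"fingers": 0.9, "slide": [0, 0, -60], "angular": [0, 0, 0]}
    - {"fingers": 0.9, "slide": [4, -7, -95], "angular": [0, 0, 0]}
    - {"fingers": 0.9, "slide": [13, -22, -130], "angular": [0, 0, 0]}
    - {"fingers": 0.9, "slide": [25, -42, -160], "angular": [0, 0, 0]}
    - {"fingers": 0.9, "slide": [40, -67, -187], "angular": [0, 0, 0]}
    - {"fingers": 0.9, "slide": [57, -95, -212], "angular": [0, 0, 0]}
    - {"fingers": 0.9, "slide": [75, -125, -232], "angular": [0, 0, 0]}
    - {"fingers": 0.9, "slide": [94, -156, -248], "angular": [0, 0, 0]}
    - {"fingers": 0.9, "slide": [112, -186, -256], "angular": [0, 0, 0]}

```text
clock: 21.78
tcp_pos: [0.4851, 0.0922, 0.2924]
orientation: [0.001, 0.707, 0.707, 0.001]
wrist_force: [1.0, 0.4, -0.3]
finger_gap: 0.0206
grip_force: 34.4
```

>>> jog_arm:
  moves:
    - {"fingers": 0.9, "slide": [12, -20, -3], "angular": [0, 0, 0]}
    - {"fingers": 0.9, "slide": [19, -31, -4], "angular": [0, 0, 0]}
    - {"fingers": 0.9, "slide": [19, -31, -4], "angular": [0, 0, 0]}
    - {"fingers": 0.9, "slide": [19, -31, -4], "angular": [0, 0, 0]}
    - {"fingers": 0.9, "slide": [19, -31, -4], "angular": [0, 0, 0]}

```text
clock: 22.2
tcp_pos: [0.4559, 0.1101, 0.2939]
orientation: [0.0, 0.707, 0.707, -0.0]
wrist_force: [-0.2, -1.7, 0.4]
finger_gap: 0.0205
grip_force: 34.4
```

```bash
python3 look.py w10 .455 .203 .180
```

```text
tcp [0.456  0.1099 0.2938] slide [ 93.1  -1.  113.7] ang [-0.03  0.02 -0.03] gap 0.0208 t 22.25
circ xyr [2350.8999 5135.5411 5647.736 ] rms 0.0734 px [399. 208.]
circ xyr [ 891.5016 -202.0255  913.9015] rms 0.0181 px [ 35. 254.]
circ xyr [0.344  0.0486 0.0264] rms 0.0107 px [174. 275.]
circ xyr [ 0.4467 -0.0158  0.0194] rms 0.0053 px [302. 343.]
```

View pics/w10.png

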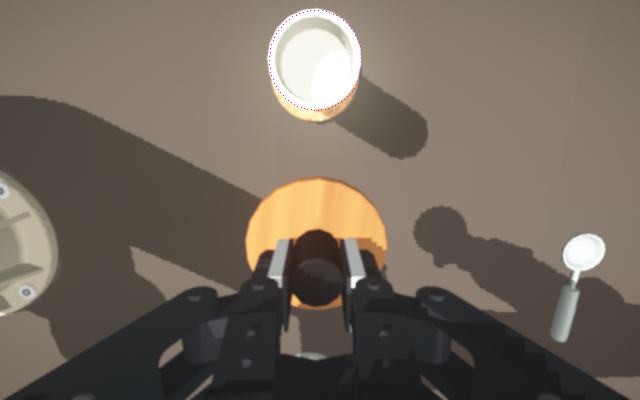

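White is seated, its mouth at (315,60) on the predicted rim. The lid is level in the grip.

>>> jog_arm:
  moves:
    - {"fingers": 0.9, "slide": [30, -1, 0], "angular": [0, 0, 0]}
    - {"fingers": 0.9, "slide": [65, -1, 10], "angular": [0, 0, 0]}
    - {"fingers": 0.9, "slide": [86, -1, 25], "angular": [0, 0, 0]}
    - {"fingers": 0.9, "slide": [92, -1, 45], "angular": [0, 0, 0]}
    - {"fingers": 0.9, "slide": [92, -1, 60], "angular": [0, 0, 0]}
    - {"fingers": 0.9, "slide": [92, -1, 66], "angular": [0, 0, 0]}
    - {"fingers": 0.9, "slide": [92, -1, 66], "angular": [0, 0, 0]}
    - {"fingers": 0.9, "slide": [92, -1, 66], "angular": [0, 0, 0]}

```text
clock: 22.92
tcp_pos: [0.4546, 0.2019, 0.2283]
orientation: [-0.0, 0.707, 0.707, -0.0]
wrist_force: [0.5, 0.1, -0.2]
finger_gap: 0.0207
grip_force: 34.4
```

```bash
python3 -c "
from h import *
go(.455,.202,.2054)"
```

```text
tcp [0.4546 0.2019 0.2283] slide [ 0.1  0.5 22.9] ang [-0.05  0.03 -0.05] gap 0.0207 t 22.9167
```

>>> jog_arm:
  moves:
    - {"fingers": 0.9, "slide": [0, 0, 8], "angular": [0, 0, 0]}
    - {"fingers": 0.9, "slide": [0, 0, 15], "angular": [0, 0, 0]}
    - {"fingers": 0.9, "slide": [0, 0, 20], "angular": [0, 0, 0]}
    - {"fingers": 0.9, "slide": [0, 0, 23], "angular": [0, 0, 0]}
    - {"fingers": 0.9, "slide": [0, 0, 24], "angular": [0, 0, 0]}
    - {"fingers": 0.9, "slide": [0, 0, 24], "angular": [0, 0, 0]}
    - {"fingers": 0.9, "slide": [0, 0, 24], "angular": [0, 0, 0]}

```text
clock: 23.5
tcp_pos: [0.4544, 0.2025, 0.2053]
orientation: [0.001, 0.707, 0.707, 0.001]
wrist_force: [-0.5, -1.0, 5.3]
finger_gap: 0.0212
grip_force: 35.0
```

Contact at the expected height. I'll press lightly, release and retreat upward.

>>> jog_arm:
  moves:
    - {"fingers": 0.9, "slide": [0, 0, 1], "angular": [0, 0, 0]}
    - {"fingers": 0.9, "slide": [0, 0, 1], "angular": [0, 0, 0]}
    - {"fingers": 0.9, "slide": [0, 0, 1], "angular": [0, 0, 0]}
    - {"fingers": 0.3, "slide": [0, 0, 0], "angular": [0, 0, 0]}
    - {"fingers": 0.3, "slide": [0, 0, 0], "angular": [0, 0, 0]}
    - {"fingers": 0.3, "slide": [0, 0, 0], "angular": [0, 0, 0]}
    - {"fingers": 0.3, "slide": [0, 0, 0], "angular": [0, 0, 0]}
    - {"fingers": 0.3, "slide": [0, 0, -20], "angular": [0, 0, 0]}
    - {"fingers": 0.3, "slide": [0, 0, -55], "angular": [0, 0, 0]}
    - {"fingers": 0.3, "slide": [0, 0, -90], "angular": [0, 0, 0]}

```text
clock: 24.33
tcp_pos: [0.4528, 0.2022, 0.294]
orientation: [-0.001, 0.707, 0.707, -0.002]
wrist_force: [1.2, 1.3, 1.3]
finger_gap: 0.0597
grip_force: 0.0
```

>>> jog_arm:
  moves:
    - {"fingers": 0.3, "slide": [-40, 0, 0], "angular": [0, 0, 0]}
    - {"fingers": 0.3, "slide": [-80, 0, 0], "angular": [0, 0, 0]}
    - {"fingers": 0.3, "slide": [-90, 0, 0], "angular": [0, 0, 0]}
    - {"fingers": 0.3, "slide": [-90, 0, 0], "angular": [0, 0, 0]}
    - {"fingers": 0.3, "slide": [-90, 0, 0], "angular": [0, 0, 0]}

```text
clock: 24.75
tcp_pos: [0.454, 0.1121, 0.2942]
orientation: [-0.0, 0.708, 0.707, -0.0]
wrist_force: [0.2, -0.5, -0.4]
finger_gap: 0.0595
grip_force: 0.0
```

Run:
```python
from h import *
s=get_state(); p=read_camera("wrist"); p2=read_camera("side")
H,S,V=hsv(p); circ(p,((H>6)&(H<30)&(S>120)&(V>95)),.188,s)
cv2.imwrite("pics/w11.png",np.hstack([p["color"][:,120:520],cv2.resize(p2["color"][60:220,170:330],(400,400))])[:,:,::-1])
```

```text
circ xyr [0.4565 0.2025 0.0315] rms 0.0046 px [322.  58.]
```

View pics/w11.png

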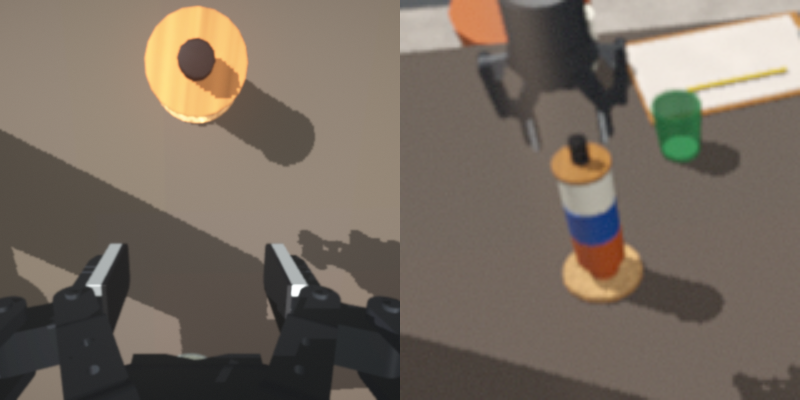

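The full stack stands upright and seated, with the lid centred at (196,62) in the left half of the picture. The gripper is clear of it.

```bash
python3 -c "
from workcell import *
print(hand_in())"
```

```text
the job is handed in; nothing more can be done
None
```

The job is handed in: terracotta, blue and white cups and the lid are stacked on the cork stand, upright and seated in the last picture; the jar, tumbler and spoon were not touched, and no verdict was returned.

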